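# Sort two degreased bushes with spring tongs and keep the large one in the tongs

## Task

The two bushes on the draining plate have just been degreased and must not be touched by bare fingers, so handle them only with the spring tongs. With the tongs, stand the small bush upright in the shallow steel tray where one like it already stands, without dropping it, then pinch the large bush in the jaws, lift it at least 10 cm above the bench top and finish while still holding it up in the tongs, ready for the fitter. Leave everything else as it lies.

Things in the scene. Friction and masses are not known exactly. Their poses are not given: they have to be found in the camera images.
- tongs: Steel spring tongs for round parts, 225 mm long, 20 mm high, lying on their edges so that they open and close in the plane of the bench. Origin at the middle of the bent heel, at the underside; +x runs along the centre line to the jaws, +z up. About 160 g, balanced near the grip covers.
- tongs_left: Left arm (+y side): 3 mm steel strip from the heel, with a black grip cover and at its end a vee jaw (two plates 20 degrees off the line, together 24 mm long, 20 mm high). The arms are sprung apart and move alike. From cover to jaw the strip's lower edge is 8 mm above the tongs' underside. Origin on its hinge 10 mm beside the heel's middle, axes as the tongs' at rest.
- tongs_right: Right arm of the tongs (-y side), the mirror image of the left one.
- tongs_grip (a point): Centre line point between the black grip covers (42 mm long, 20 mm high), 100 mm from the heel, 10 mm above the underside. Width over the covers: 53 mm at rest, 35 closed on the large bush, 32 on the small. Spring: 8 N per cover at rest, 13 N closed. Squeezed to 48 mm the tongs are held with jaws open (53 mm between the lips); letting back to 48 frees a part but keeps the tongs.
- tongs_jaws (a point): Point midway between the vee jaws where the axis of a pinched bush should be: 200 mm from the heel, 100 mm beyond tongs_grip, 10 mm above the underside. At rest the jaws are about 70 mm apart (80 mm over their outsides).
- drain_plate: Fixed perforated aluminium draining plate, 150 mm (its x) by 92 mm (its y), top 45 mm above the bench. Origin at the middle of its underside on the bench. The two bushes stand on it, about 90 mm apart along its x axis.
- tray: Fixed shallow steel tray on four feet, 150 mm (its x) by 110 mm (its y), walls 3 mm thick with their top 22 mm above the bench, floor 15 mm above the bench. Origin on the bench under its middle. The spare small bush stands near its +x end; the rest is free.
- bush_small: Small steel bush, 28 mm diameter, 22 mm high, about 60 g, standing upright on the draining plate. Origin at the middle of its underside.
- bush_large: Large brass bush, 34 mm diameter, 30 mm high, about 90 g, standing upright on the draining plate. Origin at the middle of its underside.
- bush_spare: Another small steel bush, 28 mm diameter, 22 mm high, already in the tray; stays there. Origin at the middle of its underside.
- grease_tin: Open blue tin, 62 mm diameter, 50 mm high, a bystander near the heel of the tongs. Origin at the middle of its underside.
- centre_punch: Steel centre punch, 104 mm long, 10 mm thick, lying near the bench's front edge by the knife switch; a bystander. Origin in the middle of its underside, length along its y.
- cold_chisel: Steel chisel, 140 mm long, 16 mm wide, 13 mm high, lying near the bench's front edge; a bystander. Origin in the middle of its underside, length along its y.
Things that resemble listed ones, but are neither listed nor needed, are in the scene too. What is shaped like the bush_small but black or pink is not meant. What is shaped like the bush_large but orange is not meant.

How it is judged:
By the outcome, as a careful person would: the job done as asked, in the order asked, and still so for the second after the job is handed in, while the arm keeps its last pose, push and grip.
It also fails if it takes over 53 s, if anything falls off the work surface, if the arm or the gripper's body presses on something with over 40 N, if the wrist force passes 120 N, or if a joint passes its speed limit or range.

## Robot

A 6-joint arm with a two-finger parallel gripper is mounted at the origin on a cart in front of the work surface, level with it; the furniture and walls round the work are solid. World frame = base frame: x ahead of the robot, y to its left, z up, the work surface at z = 0. Lengths are in mm, angles in rad, forces in N, time in s.
With the tool pointing down it reaches from about 300 to 775 mm from the base axis. Payload 14.6 kg.
Tool frame: the origin (TCP) lies at the very end of the fingers, on their centre line; the grasp point (between the pads) lies 19 mm behind it; z points along the fingers, y is the line along which they close (so a half turn about z gives the same grasp; the last joint's range is limited). The gripper opens to 94 mm and grips with 3 to 60 N. Pads are 16 mm wide; open, the fingers measure 119 mm over their backs; the gripper's body (75 mm by 177 mm) begins 78 mm behind the grasp point.
Start: joints at [1.043, 0.3, 1.521, -0, 1.321, -0.067], TCP at [244.562, 492.624, 205.446] pointing down, gripper open.
Joint ranges: [-3.03, 3.03], [-0.79, 2.21], [0.23, 2.52], [-1.04, 4.18], [0, 3.07], [-2.55, 2.55]. Speed limits (rad/s): [2.22, 2.22, 2.57, 3.14, 3.14, 3.14].

## Interface

Orientations are given as [roll, pitch, yaw] about the fixed x, y, z axes, in that order (R = Rz(yaw) Ry(pitch) Rx(roll)).
In Python, from cell import manip gives the robot as it stands.
- The arm moves only by the tool servo_tool, never from a script. Its argument "motion" is a list that holds one entry, the list of rows, each a list of 7 numbers: the shift along the world's x, y, z as a fraction of full scale, then the turn, a rotation vector about the world's x, y, z as a fraction of full scale, then the closure, from 0 (fully open) to 1 (shut). In form: [[[x, y, z, rx, ry, rz, gripper], ...]]. A call has 1 to 10 rows; each row is the pose to reach, as a shift and turn from the pose commanded when the call began, turning the shorter way round; what a row does not reach only later rows make up. Full scale, the value 1, is 0.5 m for a shift and pi rad for a turn. A row lasts 1/10 s, in which the tool goes at most 50 mm and 8.59 degrees, less where a joint would pass 70% of its speed; a pose out of reach is approached as far as the arm can. A call with a number of a shift or a turn outside -1 to 1 is refused whole. A call with a gripper value outside its range is refused whole. The fingers move at their own pace and stop on an object; "newtons" is the grip in N (left out, the last holds). Time passes only in rows, so rows that repeat a pose let the fingers close. It gives the time, the measured TCP pose, the force, the opening and the grip force at its end, in the units of the state.
- manip.read_state(): the state, without advancing time (a new reading comes with each control period).
- manip.camera(name): name is "scene" or "side" or "wrist"; returns a dict with "frame" (420x560x3 uint8, red, green, blue), "range_z" (420x560 float32, mm along the optical axis (not along the pixel's ray), 0 where there is no reading), "vfov" (degrees; the focal length in pixels is half the picture's height over the tangent of half this angle, whatever the lens; pixels are square), "cx", "cy" (the principal point, pixels), "cam_to_world" (4x4, takes a point from camera to world coordinates). Camera axes: x right, y down, z forward; pixel columns grow to the right and rows downward; lengths in mm; the calibration is good to about 2 mm. A picture is of the moment at which its call begins.
- manip.sign_off(): hands the job in; it is judged then, once.
The state is a dict: "clock": time; "joints": joint angles; "qd": joint speeds; "effort": joint torques, N m; "eef_pos": TCP position; "eef_rot": TCP orientation; "wrist_force": force on the tool from outside, world axes, zero at the start; "moment": the same for the moment, N m; "finger_gap": finger opening in mm; "finger_force": force on a finger pad.
Only numpy, scipy, OpenCV 4.12 (cv2) and the standard library are available. Lean on these libraries where they do the work, as an engineer would, in place of code of your own. Each camera call takes 0.05 s, during which the arm holds its last target. There are 200 camera calls.

## Working session

There is one attempt and no reset: what is moved stays moved. The work goes in short steps, Python scripts to look and compute and a tool call to move; the robot and the scene stay as the last step left them, time stands still between calls to the robot, and variables do not carry over. Pictures are saved under pics/ and viewed, at most 10 in all, crops included, and the job is handed in when it is done.

Besides the shell and the picture viewer there is one more tool, called by a JSON object that holds its "op" and its "data", one argument or row to a line. servo_tool: Moves the arm, as the interface text tells. Its arguments: {"type":"object","properties":{"motion":{"type":"array"},"newtons":{"type":"number"}},"required":["motion"]}

```bash
mkdir -p pics; cat > h.py <<'E'
import numpy as np, cv2, pickle
from cell import manip
def grab(n):
    c=manip.camera(n); pickle.dump(c,open(f'{n}.pkl','wb')); return c
def load(n): return pickle.load(open(f'{n}.pkl','rb'))
def cloud(c):
    h,w=c['range_z'].shape; f=h/2/np.tan(np.radians(c['vfov'])/2)
    u,v=np.meshgrid(np.arange(w),np.arange(h)); z=c['range_z']
    P=np.stack([(u-c['cx'])/f*z,(v-c['cy'])/f*z,z],-1); T=np.array(c['cam_to_world'])
    return P@T[:3,:3].T+T[:3,3]
def save(c,name,box=None,s=1):
    im=c['frame'][...,::-1]
    if box: x0,y0,x1,y1=box; im=im[y0:y1,x0:x1]
    cv2.imwrite('pics/'+name,cv2.resize(im,None,fx=s,fy=s,interpolation=cv2.INTER_CUBIC))
E
python3 - <<'E'
from h import *
a=grab('scene');b=grab('side')
save(a,'scene1.png',s=1.4);save(b,'side1.png',s=1.4)
for c in(a,b): print(np.round(c['cam_to_world'],2),c['vfov'],c['cx'],c['cy'])
print(manip.read_state())
E
```

```text
[[-6.70000e-01 -2.90000e-01  6.80000e-01 -4.36990e+02]
 [-7.40000e-01  2.80000e-01 -6.10000e-01  1.05268e+03]
 [-1.00000e-02 -9.10000e-01 -4.10000e-01  6.41820e+02]
 [ 0.00000e+00  0.00000e+00  0.00000e+00  1.00000e+00]] 47.47056804527852 287.3654157707762 210.53615156022937
[[ 8.5000e-01 -2.9000e-01  4.3000e-01  1.1970e+01]
 [-5.2000e-01 -4.4000e-01  7.3000e-01 -6.1775e+02]
 [-2.0000e-02 -8.5000e-01 -5.3000e-01  6.3210e+02]
 [ 0.0000e+00  0.0000e+00  0.0000e+00  1.0000e+00]] 50.46115592228284 283.1186204634496 212.9423405587817
{'clock': 0.1, 'joints': array([ 1.04345818e+00,  3.00427641e-01,  1.52149612e+00, -5.59761668e-06,
        1.32068023e+00, -6.65970725e-02]), 'qd': array([ 0.00241398, -0.00135559, -0.00014535, -0.00125257, -0.00094865,
        0.00013655]), 'effort': array([ 1.15783550e-03, -5.32643437e+01, -3.53283799e+01,  7.09375693e-02,
        2.34752591e-02, -3.96245434e-05]), 'eef_pos': array([244.42740615, 492.45471455, 204.94610286]), 'eef_rot': array([-3.14058319e+00, -6.18926226e-05,  2.68085293e+00]), 'wrist_force': array([ 0.35831848, -0.14982907,  0.09596598]), 'moment': array([ 0.01533756, -0.02182392,  0.01788935]), 'finger_force': 0.0, 'finger_gap': 94.1565256659164}
```

View pics/scene1.png

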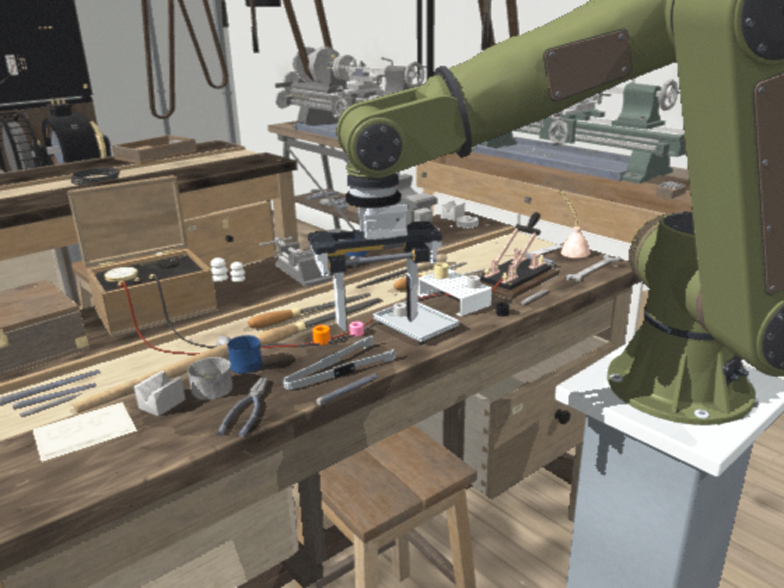

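View pics/side1.png

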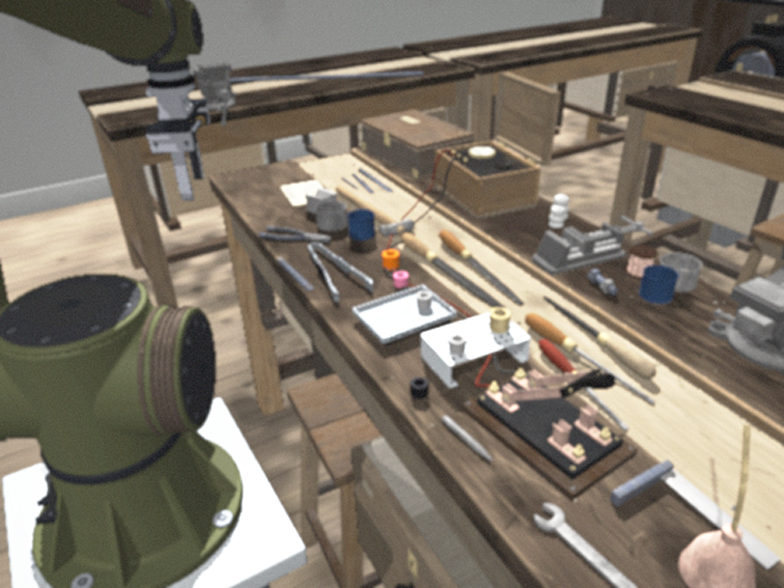

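Side view (1.4× pixels): the small steel bush is at (457,343) on the plate. It could be confused with the spare in the tray (425,302), the black one (419,387) and the pink one (401,280). The large brass bush is at (499,319), and its lookalike is the orange one (391,258). The tongs are at about (340,268), with a similar set of pliers at (295,236). I'll take the steel and brass bushes on the plate and check them in a crop.

```bash
python3 - <<'E'
from h import *
b=load('side'); P=cloud(b)
save(b,'crop1.png',(180,140,400,300),3.6)
for n,(u,v) in dict(small=(457,338),large=(499,312),spare=(425,295),tin=(361,215),pink=(401,275),orange=(391,252),black=(419,381)).items():
    print(n,np.round(P[int(v/1.4),int(u/1.4)]))
# top-down orthographic map 1 px = 1mm, from both cams
X0,X1,Y0,Y1=250,650,-150,550
im=np.zeros((Y1-Y0,X1-X0,3),np.uint8); zb=np.full(im.shape[:2],-1e9)
for n in('side','scene'):
    c=load(n);Q=cloud(c).reshape(-1,3);F=c['frame'].reshape(-1,3)[:,::-1]
    m=(c['range_z'].ravel()>0)&(Q[:,2]>-10)&(Q[:,2]<90)
    for p,f in zip(Q[m],F[m]):
        x,y=int(p[0])-X0,int(p[1])-Y0
        if 0<=x<X1-X0-1 and 0<=y<Y1-Y0-1 and p[2]>zb[y,x]: im[y:y+2,x:x+2]=f; zb[y,x]=p[2]
im=np.rot90(im,0)  # col = x-250, row=y+150
cv2.imwrite('pics/top.png',cv2.resize(im.transpose(1,0,2),None,fx=1.14,fy=1.14)) # row=x, col=y
E
```

```text
small [493.  18.  61.]
large [583.  27.  73.]
spare [547. 191.  33.]
tin [613. 558.  37.]
pink [564. 302.  16.]
orange [587. 378.  26.]
black [414.   6.  18.]
```

View pics/crop1.png

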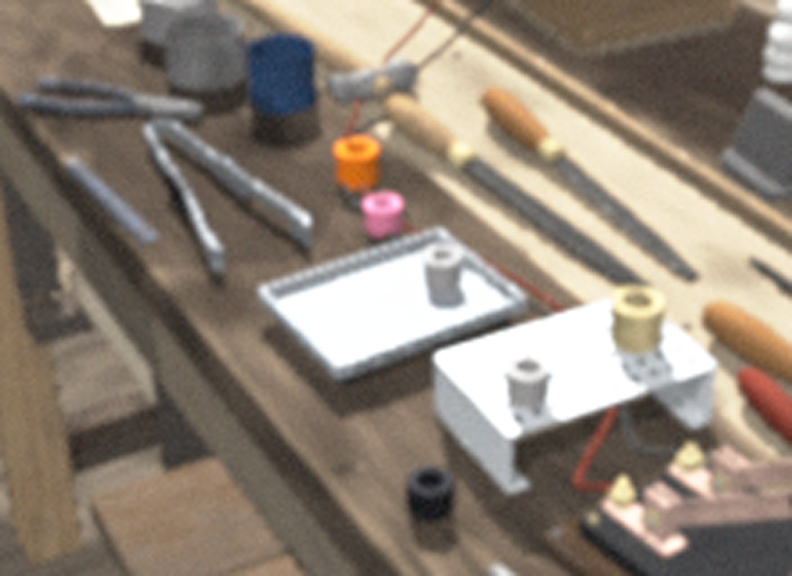

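View pics/top.png

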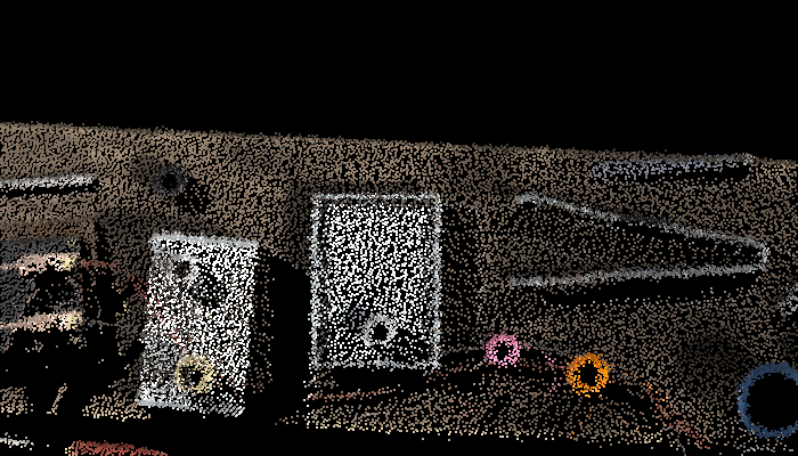

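The crop confirms it: steel bush on the plate at about (527,385), brass at (638,320), spare in the tray at (443,275), and tongs with the heel at (165,130) and jaws at (215,265) and (305,235). In the top map (row = x, column = y) the tongs point along −y, and the chisel lies close beside the grip. Next I'll fit poses.

```bash
cat >> h.py <<'E'
from scipy.optimize import least_squares
def pts(c,lo,hi,zlo,zhi):
    Q=cloud(c).reshape(-1,3); m=(c['range_z'].ravel()>0)&(Q[:,0]>lo[0])&(Q[:,0]<hi[0])&(Q[:,1]>lo[1])&(Q[:,1]<hi[1])&(Q[:,2]>zlo)&(Q[:,2]<zhi)
    return Q[m]
def disc(c,x,y,r,zlo,zhi):  # fit circle centre with known radius from outer points
    p=pts(c,(x-r-12,y-r-12),(x+r+12,y+r+12),zlo,zhi)
    f=lambda q: np.maximum(np.hypot(p[:,0]-q[0],p[:,1]-q[1])-r,0)
    s=least_squares(lambda q:np.hypot(p[:,0]-q[0],p[:,1]-q[1])-r,(x,y),loss='soft_l1')
    return np.round(s.x,1),len(p),np.round(np.percentile(p[:,2],95),1)
E
python3 - <<'E'
from h import *
for n in('side','scene'):
    c=load(n); print(n)
    for nm,a in dict(small=(487,12,14,50,64),large=(578,20,17,50,72),spare=(540,183,14,20,34),pink=(557,291,14,5,17),orange=(578,366,17,5,26),tin=(600,530,31,5,45)).items():
        try: print(nm,*disc(c,*a))
        except Exception as e: print(nm,e)
    p=pts(c,(410,288),(510,532),6,26); 
    if len(p)<20: continue
    # arms: model y-edge lines; two lines via robust fit on each side of axis
    ax0=474-(521-p[:,1])*13/221
    for s in(1,-1):
        q=p[(np.sign(p[:,0]-ax0)==s)&(p[:,1]<500)&(p[:,1]>325)]
        r=least_squares(lambda k:k[0]+k[1]*(q[:,1]-420)-q[:,0],(460,0),loss='soft_l1').x
        print('arm',s,len(q),np.round(r,4),'z',np.percentile(q[:,2],95))
    h=p[p[:,1]>505]; print('heel',len(h),h.max(0),np.round(np.percentile(p,[2,98],axis=0),1))
    for nm,lo,hi,z in(('chisel',(375,355),(422,520),(5,20)),('plate',(440,-40),(620,95),(40,50)),('tray',(410,110),(585,245),(18,26))):
        q=pts(c,lo,hi,*z); print(nm,len(q)); 
        if len(q)>20: print(np.round(cv2.boxPoints(cv2.minAreaRect(q[:,:2].astype(np.float32)))).tolist(),np.round(np.percentile(q,[1,99],axis=0)).tolist())
E
```

```text
side
small [487.9   9.3] 80 63.5
large [580.  20.] 144 70.8
spare [541.2 184.3] 61 33.6
pink [559.6 290.4] 51 16.2
orange [579.1 366.4] 85 25.0
tin [601.9 530.9] 300 42.7
arm 1 148 [ 4.89991e+02 -6.29000e-02] z 22.61103639313986
arm -1 91 [4.445908e+02 1.947000e-01] z 23.750578242332438
heel 38 [487.36744866 524.07086972  20.93588051] [[422.1 300.3   6.7]
 [497.9 520.5  24.1]]
chisel 126
[[383.0, 507.0], [393.0, 368.0], [420.0, 370.0], [410.0, 508.0]] [[385.0, 372.0, 5.0], [410.0, 507.0, 15.0]]
plate 1335
[[454.0, -19.0], [606.0, -31.0], [613.0, 65.0], [462.0, 76.0]] [[457.0, -26.0, 42.0], [605.0, 71.0, 49.0]]
tray 519
[[419.0, 122.0], [574.0, 121.0], [574.0, 238.0], [420.0, 239.0]] [[420.0, 122.0, 18.0], [572.0, 237.0, 26.0]]
scene
small [487.8   8.6] 40 63.3
large [579.9  18.2] 73 70.9
spare [541.7 182.5] 47 32.6
pink [557.5 290.6] 41 16.4
orange [579.1 364.4] 97 25.0
tin [601.7 527.8] 456 43.3
arm 1 234 [ 4.898571e+02 -6.420000e-02] z 19.498319770666967
arm -1 283 [4.44812e+02 1.95400e-01] z 19.737717794342654
heel 53 [488.52692877 523.86374841  19.08494213] [[423.2 303.2   6.4]
 [498.3 519.1  20.4]]
chisel 114
[[382.0, 511.0], [387.0, 399.0], [403.0, 400.0], [398.0, 512.0]] [[384.0, 413.0, 5.0], [401.0, 509.0, 13.0]]
plate 477
[[450.0, -20.0], [610.0, -34.0], [619.0, 62.0], [459.0, 77.0]] [[456.0, -26.0, 41.0], [610.0, 73.0, 49.0]]
tray 216
[[417.0, 120.0], [574.0, 118.0], [575.0, 237.0], [419.0, 239.0]] [[418.0, 122.0, 18.0], [573.0, 237.0, 25.0]]
```

{"op": "servo_tool", "data": {
  "motion": [
    [[0.445, -0.149, 0, 0, 0, -0.374, 0.2], [0.445, -0.149, 0, 0, 0, -0.374, 0.26], [0.445, -0.149, 0, 0, 0, -0.374, 0.26], [0.445, -0.149, 0, 0, 0, -0.374, 0.26], [0.445, -0.149, 0, 0, 0, -0.374, 0.26], [0.445, -0.149, 0, 0, 0, -0.374, 0.26], [0.445, -0.149, 0, 0, 0, -0.374, 0.26], [0.445, -0.149, 0, 0, 0, -0.374, 0.26], [0.445, -0.149, 0, 0, 0, -0.374, 0.26], [0.445, -0.149, 0, 0, 0, -0.374, 0.26]]
  ],
  "newtons": 30
}}

```text
clock: 1.1
eef_pos: [467.0, 418.1, 205.2]
eef_rot: [-3.141, 0.0, 1.51]
wrist_force: [0.2, 0.8, 0.4]
finger_gap: 69.6
finger_force: 0.0
```

```bash
python3 - <<'E'
from h import *
c=grab('wrist'); save(c,'wrist1.png',s=1.4)
s=manip.read_state(); print({k:np.round(s[k],3) for k in('clock','joints','eef_pos','eef_rot','finger_gap','wrist_force')})
p=pts(c,(410,288),(510,545),6,26);print(len(p))
print(np.round(np.percentile(p,[1,99],axis=0),1))
im=c['frame'].reshape(-1,3).mean(1);Q=cloud(c).reshape(-1,3)
k=(im<60)&(Q[:,0]>430)&(Q[:,0]<505)&(Q[:,1]>360)&(Q[:,1]<480)&(Q[:,2]>10)&(Q[:,2]<26)
q=Q[k];print('dark',k.sum(),np.round(np.percentile(q,[3,50,97],axis=0),1) if k.sum() else '')
E
```

```text
{'clock': np.float64(1.15), 'joints': array([0.672, 0.474, 1.283, 0.   , 1.386, 0.733]), 'eef_pos': array([466.936, 418.142, 205.264]), 'eef_rot': array([-3.141,  0.   ,  1.51 ]), 'finger_gap': np.float64(69.523), 'wrist_force': array([0.214, 0.291, 0.156])}
1435
[[424.7 303.7   6.8]
 [501.2 522.5  20.2]]
dark 104 [[441.2 394.5  17. ]
 [445.9 418.6  18.6]
 [495.4 433.7  20. ]]
```

View pics/wrist1.png

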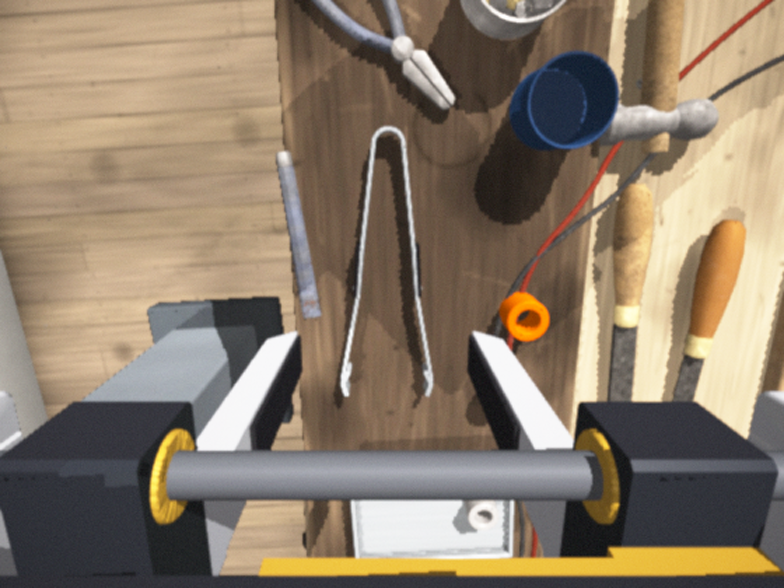

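The wrist view (1.4×) shows the tongs with the round heel at (388,130), the covers at about (358,265) and (417,265), the jaws at (347,380) and (428,380), and the chisel at (298,235). The grip centre is about (467.5, 416). Descending.

{"op": "servo_tool", "data": {
  "motion": [
    [[0.001, -0.004, -0.1, 0, 0, 0, 0.26], [0.001, -0.004, -0.2, 0, 0, 0, 0.26], [0.001, -0.004, -0.3, 0, 0, 0, 0.26], [0.001, -0.004, -0.36, 0, 0, 0, 0.26], [0.001, -0.004, -0.39, 0, 0, 0, 0.26], [0.001, -0.004, -0.402, 0, 0, 0, 0.26], [0.001, -0.004, -0.402, 0, 0, 0, 0.26], [0.001, -0.004, -0.402, 0, 0, 0, 0.38], [0.001, -0.004, -0.402, 0, 0, 0, 0.44], [0.001, -0.004, -0.402, 0, 0, 0, 0.47]]
  ]
}}

```text
clock: 2.15
eef_pos: [468.2, 416.6, 5.9]
eef_rot: [3.14, -0.002, 1.506]
wrist_force: [0.4, -0.4, 5.6]
finger_gap: 50.9
finger_force: 9.8
```

{"op": "servo_tool", "data": {
  "motion": [
    [[0, 0, 0, 0, 0, 0, 0.49], [0, 0, 0, 0, 0, 0, 0.49], [0, 0, 0, 0, 0, 0, 0.49], [0, 0, 0, 0, 0, 0, 0.49]]
  ]
}}

```text
clock: 2.55
eef_pos: [468.2, 416.6, 5.9]
eef_rot: [3.14, -0.001, 1.506]
wrist_force: [0.1, -0.4, 6.9]
finger_gap: 48.3
finger_force: 11.0
```

{"op": "servo_tool", "data": {
  "motion": [
    [[0, 0, 0.02, 0, 0, 0, 0.49], [0, 0, 0.06, 0, 0, 0, 0.49], [0, 0, 0.12, 0, 0, 0, 0.49], [0, -0.04, 0.18, 0, 0, 0, 0.49], [0.01, -0.1, 0.22, 0, 0, 0, 0.49], [0.02, -0.17, 0.24, 0, 0, 0, 0.49], [0.03, -0.25, 0.24, 0, 0, 0, 0.49], [0.04, -0.33, 0.24, 0, 0, 0, 0.49], [0.05, -0.41, 0.24, 0, 0, 0, 0.49], [0.052, -0.49, 0.24, 0, 0, 0, 0.49]]
  ]
}}

```text
clock: 3.55
eef_pos: [493.6, 169.5, 125.1]
eef_rot: [3.141, -0.0, 1.506]
wrist_force: [0.3, 1.4, -1.2]
finger_gap: 48.0
finger_force: 9.3
```

{"op": "servo_tool", "data": {
  "motion": [
    [[0, -0.06, 0, 0, 0, 0, 0.49], [0, -0.1, 0, 0, 0, 0, 0.49], [0, -0.12, 0, 0, 0, 0, 0.49], [0, -0.125, 0, 0, 0, 0, 0.49], [0, -0.125, 0, 0, 0, 0, 0.49]]
  ]
}}

```text
clock: 4.05
eef_pos: [493.6, 109.0, 124.7]
eef_rot: [3.141, -0.0, 1.506]
wrist_force: [-0.6, 0.2, -2.3]
finger_gap: 47.9
finger_force: 9.3
```

```bash
cat > look.py <<'E'
from h import *
import sys
s=manip.read_state(); e=s['eef_pos']; print(np.round(e,1),np.round(s['eef_rot'],3),s['clock'])
for n in('side','scene'):
    c=grab(n)
    p=pts(c,(e[0]-60,e[1]-130),(e[0]+55,e[1]-25),e[2]-14,e[2]+45)
    print(n,len(p),np.round(np.percentile(p,[1,50,99],axis=0),1).tolist())
    for a,b in((-120,-105),(-105,-90),(-90,-70),(-70,-50),(-50,-30)):
        q=p[(p[:,1]>e[1]+a)&(p[:,1]<e[1]+b)]
        L=q[q[:,0]<e[0]-5+a*.03];R=q[q[:,0]>=e[0]-5+a*.03]
        for k in(L,R):
            if len(k)>3: print((a,b),len(k),np.round(np.median(k,0),1),'z',np.round(np.percentile(k[:,2],[5,95]),1))
E
python3 look.py; python3 -c "
from h import *
save(load('side'),'side2.png',(200,100,420,300),3)"
```

```text
[493.6 109.  124.7] [ 3.141 -0.     1.506] 4.05
side 346 [[451.5, -9.1, 120.3], [513.0, 25.0, 134.8], [519.6, 83.4, 141.6]]
(-120, -105) 39 [453.4  -2.3 132.1] z [121.5 140.1]
(-120, -105) 39 [516.1  -5.1 131.8] z [121.1 139.9]
(-105, -90) 34 [452.8  10.9 134.6] z [123.1 140.8]
(-105, -90) 40 [516.1   8.6 134. ] z [121.6 140.5]
(-90, -70) 25 [456.5  29.3 137. ] z [129.9 140.3]
(-90, -70) 38 [516.9  27.1 135.4] z [129.1 140.4]
(-70, -50) 21 [460.9  48.4 138. ] z [129.3 140.5]
(-70, -50) 35 [515.2  49.5 135.5] z [129.4 140.4]
(-50, -30) 21 [465.6  68.  136.9] z [130.3 140.5]
(-50, -30) 30 [513.1  68.  136.4] z [129.4 140.4]
scene 180 [[449.9, -8.7, 117.9], [464.6, 22.4, 132.4], [520.7, 83.3, 139.5]]
(-120, -105) 12 [453.1  -0.6 130.2] z [118.5 138.8]
(-120, -105) 26 [516.9  -4.3 129.6] z [119.2 137.8]
(-105, -90) 29 [453.7  11.3 130.7] z [120.3 138.5]
(-105, -90) 19 [516.7  11.5 130.9] z [120.9 138.7]
(-90, -70) 20 [456.2  32.4 134.5] z [128.3 138.3]
(-90, -70) 15 [516.6  28.5 133.6] z [128.3 139. ]
(-70, -50) 22 [461.1  49.  134.3] z [127.  138.1]
(-50, -30) 24 [466.1  69.7 133.7] z [126.9 138.4]
```

View pics/side2.png

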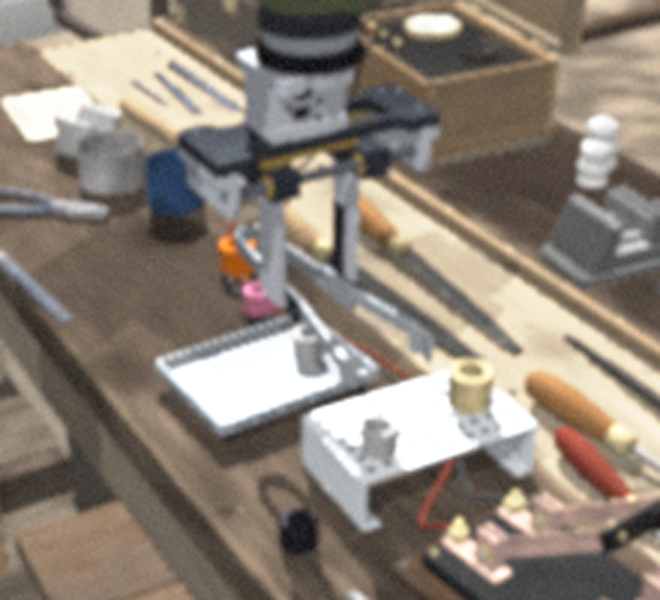

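The tongs are held level at z 120–140, and both bushes are undisturbed on the plate (crop pixels (378,437) and (472,385)). I'll find the vee apex more precisely.

```bash
cat > vee.py <<'E'
from h import *
def vee(zoff=(-4,16)):
    s=manip.read_state(); e=s['eef_pos']; yaw=s['eef_rot'][2]; d=-np.array([np.cos(yaw),np.sin(yaw)]); n=np.array([-d[1],d[0]])
    for nm in('side','scene'):
        c=load(nm); p=pts(c,e[:2]-140,e[:2]+140,e[2]+zoff[0],e[2]+zoff[1])
        q=p[:,:2]-e[:2]; u=q@d; w=q@n; print(nm,'max u',np.round(np.percentile(u[(u>80)&(u<125)&(abs(w)<45)],99),1))
        for a in range(60,124,4):
            m=(u>=a)&(u<a+4); L=w[m&(w>12)&(w<45)]; R=w[m&(w<-12)&(w>-45)]
            print(a,*[f'{np.median(k):6.1f} [{k.min():6.1f},{k.max():6.1f}]' if len(k)>2 else '   -' for k in(L,R)])
        # joint model: left/right: w=+-(h - tan(phi)*|u-u0|) + w0 for vee part
        m=(u>86)&(u<122)&(abs(w)>18)&(abs(w)<45); U,W=u[m],w[m]; sg=np.sign(W)
        f=lambda k: W-(k[1]+sg*(k[2]-np.tan(np.radians(20))*abs(U-k[0])+k[3]*(U-k[0])))
        r=least_squares(f,(100,0,32,0),loss='soft_l1',f_scale=1.); print('vee u0,w0,h,slope',np.round(r.x,2),len(U))
if __name__=='__main__': vee()
E
python3 vee.py
```

```text
side max u 118.0
60   25.6 [  23.9,  26.8]  -29.1 [ -29.9, -28.3]
64   26.8 [  25.7,  28.7]  -29.2 [ -29.5, -26.5]
68   27.7 [  25.9,  29.1]  -30.1 [ -31.0, -29.4]
72   28.2 [  26.5,  30.4]  -31.1 [ -31.7, -29.5]
76   27.4 [  26.2,  28.4]  -31.3 [ -32.1, -30.9]
80   28.5 [  26.3,  30.4]  -31.4 [ -31.9, -29.8]
84   30.0 [  28.3,  32.0]  -32.4 [ -33.6, -30.4]
88   29.5 [  29.4,  32.0]  -32.8 [ -33.1, -32.0]
92   28.0 [  26.9,  29.6]  -34.3 [ -34.9, -32.0]
96   27.8 [  25.3,  33.4]  -34.0 [ -35.7, -31.7]
100   30.7 [  27.9,  32.7]  -34.7 [ -35.0, -34.1]
104   30.0 [  29.1,  33.0]  -34.3 [ -36.0, -32.3]
108   29.3 [  28.9,  31.6]  -33.3 [ -35.3, -30.5]
112   29.1 [  27.2,  32.3]  -32.7 [ -34.2, -28.3]
116   29.8 [  27.6,  31.0]  -32.0 [ -33.2, -30.1]
120    -    -
vee u0,w0,h,slope [115.53  -2.06  31.48  -0.37] 155
scene max u 118.8
60    -  -27.7 [ -30.9, -26.3]
64    -  -27.8 [ -34.8, -27.4]
68    -  -30.7 [ -34.6, -26.7]
72    -  -31.7 [ -35.6, -29.6]
76   28.6 [  25.4,  32.2]  -32.5 [ -35.6, -24.6]
80   27.9 [  25.2,  28.4]  -33.6 [ -35.9, -33.0]
84   29.1 [  27.9,  32.0]    -
88   28.0 [  27.0,  32.3]  -31.3 [ -34.8, -30.6]
92   28.5 [  24.3,  33.5]  -32.6 [ -37.2, -29.6]
96   29.5 [  26.6,  31.0]  -32.9 [ -36.0, -30.8]
100    -  -33.1 [ -36.4, -29.4]
104   30.8 [  30.1,  32.1]  -35.6 [ -37.9, -32.5]
108   30.4 [  26.9,  32.6]  -35.6 [ -36.8, -33.1]
112   28.4 [  26.3,  34.6]  -34.9 [ -36.1, -32.4]
116   28.7 [  28.2,  29.9]    -
120    -    -
vee u0,w0,h,slope [109.59  -1.98  33.47  -0.18] 84
```

{"op": "servo_tool", "data": {
  "motion": [
    [[0.006, 0.007, -0.03, 0, 0, 0, 0.49], [0.006, 0.007, -0.07, 0, 0, 0, 0.49], [0.006, 0.007, -0.1, 0, 0, 0, 0.49], [0.006, 0.007, -0.12, 0, 0, 0, 0.49], [0.006, 0.007, -0.135, 0, 0, 0, 0.49], [0.006, 0.007, -0.14, 0, 0, 0, 0.49], [0.006, 0.007, -0.14, 0, 0, 0, 0.49], [0.006, 0.007, -0.14, 0, 0, 0, 0.49]]
  ]
}}

```text
clock: 4.95
eef_pos: [496.9, 112.2, 55.0]
eef_rot: [3.141, -0.0, 1.506]
wrist_force: [-0.3, 0.4, -1.8]
finger_gap: 48.0
finger_force: 9.3
```

```bash
python3 - <<'E'
from h import *
print(np.round(manip.read_state()['eef_pos'],1))
a=grab('side');b=grab('scene');w=grab('wrist')
A=cv2.resize(a['frame'][200:290,270:380],(400,330));B=cv2.resize(b['frame'][170:235,290:390],(400,260));W=cv2.resize(w['frame'],(400,300))
im=np.zeros((600,800,3),np.uint8);im[:330,:400]=A;im[330:590,:400]=B;im[:300,400:]=W
cv2.imwrite('pics/j1.png',im[...,::-1])
for c in(a,b):
    for z in((64,70),(50,64)): print(disc(c,487.8,9,14,*z))
E
python3 vee.py | grep -v scene | tail -40 | awk '$1>=84'
```

```text
[496.9 112.2  55. ]
(array([487.6,   8.4]), 77, np.float64(69.5))
(array([487.3,   9.5]), 83, np.float64(62.9))
(array([487.7,   9.8]), 25, np.float64(67.9))
(array([486.6,   8.1]), 22, np.float64(63.8))
side max u 118.0
84   30.2 [  29.1,  32.5]    -
88    -  -33.3 [ -34.4, -33.1]
92   28.5 [  26.6,  30.9]  -33.9 [ -34.5, -33.7]
96   28.4 [  26.7,  32.3]  -31.9 [ -35.1, -13.2]
100   30.0 [  28.2,  32.3]  -16.7 [ -35.0, -12.3]
104   30.4 [  28.1,  33.2]  -17.2 [ -35.6, -13.1]
108   29.0 [  28.8,  31.3]  -23.4 [ -35.1, -12.9]
112   28.6 [  27.2,  32.5]  -31.5 [ -34.6, -12.1]
116   29.3 [  28.9,  31.1]  -30.8 [ -32.6, -12.3]
120    -    -
vee u0,w0,h,slope [111.71  -2.06  32.19  -0.33] 134
84   29.0 [  27.9,  30.1]  -33.3 [ -37.4, -31.3]
88    -  -30.7 [ -35.9, -12.4]
92   30.1 [  24.7,  35.1]  -33.2 [ -34.6, -12.7]
96   28.4 [  27.1,  30.7]  -34.2 [ -36.4, -15.2]
100   28.2 [  27.6,  34.7]  -30.9 [ -36.1, -13.1]
104   28.9 [  26.1,  32.1]  -32.9 [ -36.6, -15.7]
108   29.5 [  21.6,  34.2]  -31.7 [ -34.9, -15.6]
112   29.6 [  24.8,  33.6]  -32.2 [ -33.6, -30.7]
116    -    -
120    -    -
vee u0,w0,h,slope [ 1.0031e+02 -1.8100e+00  3.4020e+01  4.0000e-02] 76
```

View pics/j1.png

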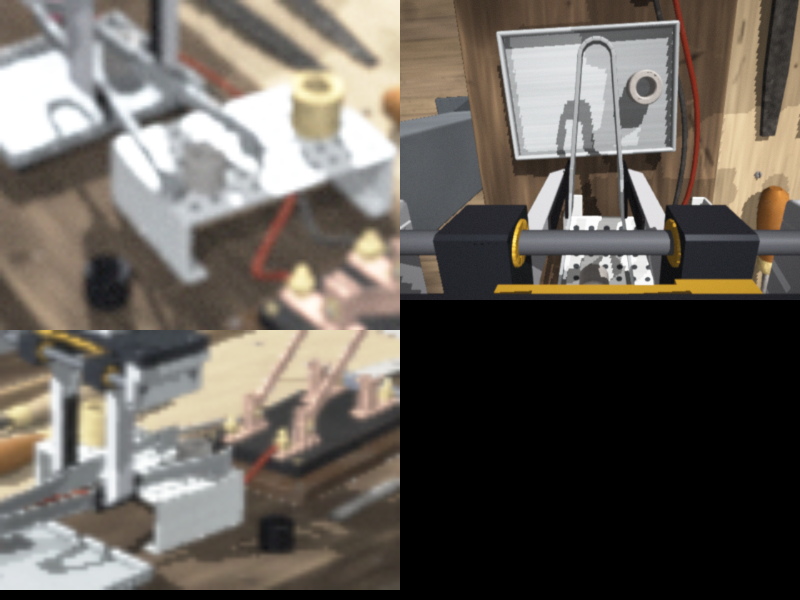

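The jaws straddle the small bush: in the composite it is centred between them at (210,165) of the side crop. The bush sits at u 103.6, w −2.7 in the tool frame, against the jaw centre at about (104, −2). Closing.

{"op": "servo_tool", "data": {
  "motion": [
    [[0, 0, 0, 0, 0, 0, 0.53], [0, 0, 0, 0, 0, 0, 0.56], [0, 0, 0, 0, 0, 0, 0.59], [0, 0, 0, 0, 0, 0, 0.62], [0, 0, 0, 0, 0, 0, 0.65], [0, 0, 0, 0, 0, 0, 0.68], [0, 0, 0, 0, 0, 0, 0.7], [0, 0, 0, 0, 0, 0, 0.7], [0, 0, 0, 0, 0, 0, 0.7]]
  ],
  "newtons": 36
}}

```text
clock: 6.0
eef_pos: [496.6, 112.1, 54.4]
eef_rot: [-3.142, -0.0, 1.506]
wrist_force: [-0.3, 0.2, -1.6]
finger_gap: 32.7
finger_force: 36.0
```

{"op": "servo_tool", "data": {
  "motion": [
    [[0, 0, 0.01, 0, 0, 0, 0.7], [0, 0, 0.03, 0, 0, 0, 0.7], [0, 0, 0.06, 0, 0, 0, 0.7], [0, 0, 0.09, 0, 0, 0, 0.7], [0, 0, 0.1, 0, 0, 0, 0.7], [0, 0, 0.1, 0, 0, 0, 0.7]]
  ]
}}

```text
clock: 6.6
eef_pos: [497.0, 112.2, 105.4]
eef_rot: [3.14, -0.0, 1.506]
wrist_force: [0.8, 0.3, -2.3]
finger_gap: 33.0
finger_force: 35.9
```

```bash
python3 - <<'E'
from h import *
e=manip.read_state()['eef_pos'];print(np.round(e,1))
a=grab('side');b=grab('scene')
A=cv2.resize(a['frame'][180:290,260:380],(480,440));B=cv2.resize(b['frame'][160:235,290:390],(320,240))
im=np.zeros((440,800,3),np.uint8);im[:,:480]=A;im[:240,480:]=B
cv2.imwrite('pics/j2.png',im[...,::-1])
for c in(a,b):
    for z in((88,124),(96,112)):
        p=pts(c,(472,-7),(502,24),*z);print(len(p),np.round(np.percentile(p,[2,50,98],axis=0),1).tolist())
    print(disc(c,487.3,8.6,14,94,100))
E
```

```text
[497.  112.2 105.4]
200 [[472.2, -4.9, 98.1], [485.8, 0.8, 113.5], [501.4, 21.6, 119.8]]
84 [[472.1, -5.1, 97.9], [485.2, -1.8, 105.9], [501.3, 18.5, 111.7]]
(array([490.9,   9.8]), 11, np.float64(99.7))
57 [[472.2, -4.7, 93.7], [484.5, 13.5, 113.9], [501.7, 22.8, 117.7]]
20 [[472.3, -1.5, 97.2], [477.2, 14.4, 103.7], [501.3, 22.2, 111.8]]
(array([485.4,   6.5]), 9, np.float64(99.1))
```

View pics/j2.png

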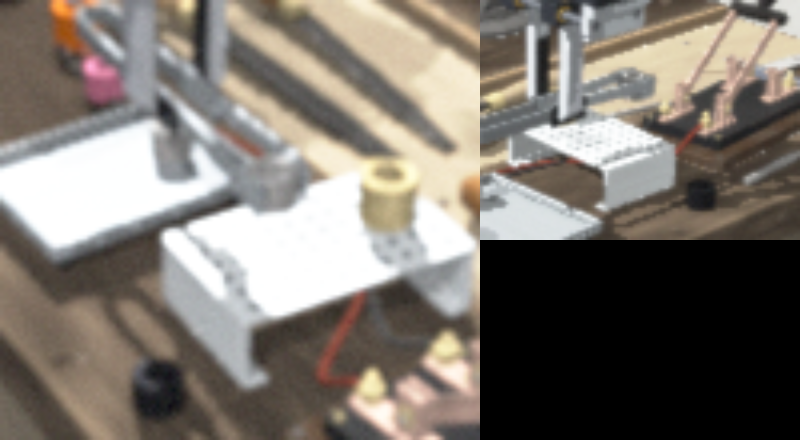

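The small bush is pinched upright between the jaws (crop (275,180)) and is clear of the plate. Moving over the tray and down.

{"op": "servo_tool", "data": {
  "motion": [
    [[0, 0.02, 0, 0, 0, 0, 0.7], [-0.005, 0.07, 0, 0, 0, 0, 0.7], [-0.015, 0.14, 0, 0, 0, 0, 0.7], [-0.025, 0.21, 0, 0, 0, 0, 0.7], [-0.035, 0.28, 0, 0, 0, 0, 0.7], [-0.035, 0.325, 0, 0, 0, 0, 0.7], [-0.035, 0.347, -0.03, 0, 0, 0, 0.7], [-0.035, 0.347, -0.08, 0, 0, 0, 0.7], [-0.035, 0.347, -0.12, 0, 0, 0, 0.7], [-0.035, 0.347, -0.13, 0, 0, 0, 0.7]]
  ]
}}

```text
clock: 7.7
eef_pos: [477.5, 285.7, 36.8]
eef_rot: [-3.138, 0.002, 1.506]
wrist_force: [-0.6, 0.6, -1.4]
finger_gap: 32.6
finger_force: 35.9
```

```bash
python3 - <<'E'
from h import *
e=manip.read_state()['eef_pos'];print(np.round(e,1))
a=grab('side');b=grab('scene');T=np.array(a['cam_to_world'])
A=cv2.resize(a['frame'][175:255,240:340],(400,320));B=cv2.resize(b['frame'][195:265,255:355],(400,280))
cv2.imwrite('pics/j3.png',np.vstack([A,B])[...,::-1])
for c in(a,b):
    p=pts(c,(455,165),(486,198),24,60);print(len(p),np.round(np.percentile(p,[2,50,98],axis=0),1).tolist())
    f=pts(c,(440,140),(510,220),8,20);print('floor',np.round(np.median(f,0),1))
E
```

```text
[477.5 285.7  36.8]
139 [[455.6, 168.4, 31.3], [471.3, 172.9, 47.1], [485.2, 194.0, 52.5]]
floor [467.9 170.7  16.5]
69 [[455.3, 169.6, 29.3], [470.8, 186.2, 47.3], [485.4, 197.8, 50.9]]
floor [463.2 186.9  14.5]
```

View pics/j3.png

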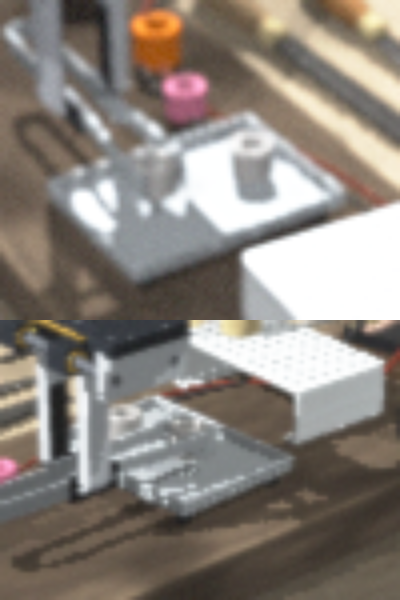

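Over the tray, with the bush upright in the jaws at (160,170) and the spare clear at (252,165). Lowering gently.

{"op": "servo_tool", "data": {
  "motion": [
    [[0, 0, 0, 0, 0, 0, 0.7], [0, 0, 0, 0, 0, 0, 0.7]]
  ]
}}

```text
clock: 8.0
eef_pos: [479.5, 285.9, 40.5]
eef_rot: [3.14, -0.001, 1.506]
wrist_force: [-0.1, -0.4, -2.3]
finger_gap: 32.3
finger_force: 35.9
```

{"op": "servo_tool", "data": {
  "motion": [
    [[0, 0, -0.01, 0, 0, 0, 0.7], [0, 0, -0.02, 0, 0, 0, 0.7], [0, 0, -0.026, 0, 0, 0, 0.7], [0, 0, -0.03, 0, 0, 0, 0.7], [0, 0, -0.03, 0, 0, 0, 0.7], [0, 0, -0.03, 0, 0, 0, 0.7]]
  ]
}}

```text
clock: 8.6
eef_pos: [479.1, 285.6, 24.5]
eef_rot: [-3.142, 0.0, 1.506]
wrist_force: [0.5, -1.0, -1.8]
finger_gap: 32.6
finger_force: 36.0
```

{"op": "servo_tool", "data": {
  "motion": [
    [[0, 0, -0.002, 0, 0, 0, 0.7], [0, 0, -0.003, 0, 0, 0, 0.7], [0, 0, -0.003, 0, 0, 0, 0.7], [0, 0, -0.003, 0, 0, 0, 0.7]]
  ]
}}

```text
clock: 9.0
eef_pos: [479.1, 285.7, 23.1]
eef_rot: [3.141, -0.0, 1.506]
wrist_force: [0.1, 0.7, -1.4]
finger_gap: 32.4
finger_force: 35.9
```

{"op": "servo_tool", "data": {
  "motion": [
    [[0, 0, -0.002, 0, 0, 0, 0.7], [0, 0, -0.002, 0, 0, 0, 0.7], [0, 0, -0.002, 0, 0, 0, 0.7]]
  ]
}}

```text
clock: 9.3
eef_pos: [479.1, 285.7, 22.0]
eef_rot: [3.141, -0.0, 1.506]
wrist_force: [-0.1, 1.1, 0.1]
finger_gap: 32.5
finger_force: 35.9
```

```bash
python3 - <<'E'
from h import *
for n in('side','scene'):
    c=grab(n)
    for nm,x,y in(('small',470,182),('spare',541.4,183.4)):
        q=pts(c,(x-9,y-9),(x+9,y+9),18,50); z=q[:,2]
        print(n,nm,len(z),np.round(np.percentile(z,[50,80,90,95]),1))
E
```

```text
side small 34 [36.5 38.1 39.  39.1]
side spare 28 [35.6 38.2 38.6 39. ]
scene small 12 [35.9 36.7 37.1 37.2]
scene spare 7 [26.5 30.4 32.5 33.8]
```

Contact is confirmed (the load rose about 2 N) and the bush top is level with the spare. Releasing.

{"op": "servo_tool", "data": {
  "motion": [
    [[0, 0, 0, 0, 0, 0, 0.65], [0, 0, 0, 0, 0, 0, 0.62], [0, 0, 0, 0, 0, 0, 0.59], [0, 0, 0, 0, 0, 0, 0.56], [0, 0, 0, 0, 0, 0, 0.53], [0, 0, 0, 0, 0, 0, 0.5], [0, 0, 0, 0, 0, 0, 0.49], [0, 0, 0, 0, 0, 0, 0.49]]
  ],
  "newtons": 30
}}

```text
clock: 10.2
eef_pos: [479.0, 285.6, 21.9]
eef_rot: [-3.142, 0.0, 1.506]
wrist_force: [-0.3, -0.5, -1.4]
finger_gap: 48.2
finger_force: 9.3
```

{"op": "servo_tool", "data": {
  "motion": [
    [[0, 0, 0.01, 0, 0, 0, 0.49], [0, 0, 0.03, 0, 0, 0, 0.49], [0, 0, 0.06, 0, 0, 0, 0.49], [0, 0, 0.1, 0, 0, 0, 0.49], [0, 0, 0.15, 0, 0, 0, 0.49], [0, 0, 0.19, 0, 0, 0, 0.49], [0, 0, 0.2, 0, 0, 0, 0.49], [0, 0, 0.2, 0, 0, 0, 0.49], [0, 0, 0.2, 0, 0, 0, 0.49]]
  ]
}}

```text
clock: 11.1
eef_pos: [478.7, 285.4, 121.3]
eef_rot: [-3.141, 0.001, 1.506]
wrist_force: [0.2, 0.2, -2.2]
finger_gap: 48.3
finger_force: 9.3
```

```bash
sed -i 's/^if __name__.*/if __name__=="__main__":\n    import sys; vee(tuple(map(float,sys.argv[1:3])) if len(sys.argv)>1 else (-4,16))/' vee.py; python3 - <<'E'
from h import *
for n in('side','scene'):
    c=grab(n)
    for nm,x,y in(('small',470,182),('spare',541.4,183.4)): print(n,nm,disc(c,x,y,14,20,36), disc(c,x,y,14,16,24)[:2])
E
python3 vee.py -6 16|grep -v '^[67]. '
```

```text
side small (array([471.3, 182.3]), 81, np.float64(35.2)) (array([468.3, 179.8]), 128)
side spare (array([541.6, 183.6]), 73, np.float64(35.0)) (array([539.4, 180.6]), 117)
scene small (array([470.7, 180.4]), 60, np.float64(35.9)) (array([472.7, 180.6]), 29)
scene spare (array([541.7, 182.9]), 65, np.float64(35.6)) (array([541.8, 183. ]), 31)
side max u 118.0
80   29.6 [  28.6,  31.2]  -32.3 [ -32.9, -31.9]
84    -    -
88    -  -34.3 [ -34.4, -33.8]
92   28.6 [  26.6,  33.3]    -
96   28.3 [  26.1,  34.0]  -34.7 [ -34.9, -34.5]
100   30.6 [  29.3,  34.3]    -
104    -  -34.9 [ -36.4, -34.1]
108    -  -33.7 [ -35.0, -33.3]
112   29.6 [  27.5,  31.3]  -32.4 [ -35.0, -29.9]
116   28.0 [  26.3,  28.9]  -31.9 [ -32.0, -31.1]
120    -    -
vee u0,w0,h,slope [103.34  -2.38  34.17   0.  ] 92
scene max u 116.2
80   28.0 [  26.4,  30.5]  -33.3 [ -34.5, -30.1]
84   29.5 [  27.0,  29.9]  -34.0 [ -35.5, -32.6]
88   29.4 [  28.3,  30.3]  -33.3 [ -36.2, -30.3]
92   28.4 [  23.3,  34.4]  -34.0 [ -37.6, -30.5]
96   28.9 [  24.8,  30.0]  -32.5 [ -36.1, -25.5]
100   29.8 [  28.4,  30.3]  -35.2 [ -37.7, -30.3]
104   31.1 [  28.8,  32.6]  -34.7 [ -36.1, -31.6]
108   32.1 [  29.3,  33.7]  -35.6 [ -37.9, -33.0]
112   29.2 [  26.5,  31.9]  -32.0 [ -35.3, -28.5]
116    -    -
120    -    -
vee u0,w0,h,slope [110.61  -2.32  33.06  -0.28] 104
```

{"op": "servo_tool", "data": {
  "motion": [
    [[0.02, -0.03, 0, 0, 0, 0, 0.49], [0.06, -0.09, 0, 0, 0, 0, 0.49], [0.11, -0.16, 0, 0, 0, 0, 0.49], [0.16, -0.23, 0, 0, 0, 0, 0.49], [0.2, -0.29, 0, 0, 0, 0, 0.49], [0.215, -0.32, 0, 0, 0, 0, 0.49], [0.219, -0.325, 0, 0, 0, 0, 0.49], [0.219, -0.325, 0, 0, 0, 0, 0.49], [0.219, -0.325, 0, 0, 0, 0, 0.49]]
  ]
}}

```text
clock: 12.1
eef_pos: [587.9, 124.4, 121.8]
eef_rot: [-3.141, -0.0, 1.507]
wrist_force: [0.6, -0.6, -0.6]
finger_gap: 47.7
finger_force: 9.3
```

```bash
python3 - <<'E'
from h import *
e=manip.read_state()['eef_pos'];print(np.round(e,1))
for n in('side','scene'):
    c=grab(n); print(n,disc(c,580,19,17,50,72),disc(c,580,19,17,70,80))
    p=pts(c,(540,-2),(620,60),90,150)
    for nm,k in(('jaw',p[:,1]<28),('strip',p[:,1]>40)): print(nm,np.round(np.percentile(p[k,2],[3,97]),1))
E
python3 vee.py -6 16|grep -v '^[67]. '
```

```text
[587.9 124.4 121.8]
side (array([579.8,  20.1]), 144, np.float64(70.9)) (array([579.2,  18.6]), 109, np.float64(77.5))
jaw [117.7 138.1]
strip [126.  137.6]
scene (array([580.2,  18.4]), 78, np.float64(71.4)) (array([580. ,  17.9]), 43, np.float64(75.5))
jaw [116.7 135.9]
strip [124.  135.4]
side max u 117.2
80   29.1 [  27.8,  31.8]  -32.6 [ -32.9, -30.1]
84   30.5 [  27.2,  33.3]  -32.3 [ -33.6, -31.3]
88   28.0 [  27.4,  33.0]  -33.7 [ -34.7, -30.2]
92   27.3 [  26.2,  29.7]  -32.6 [ -34.3, -30.4]
96   28.7 [  25.7,  32.4]  -34.1 [ -35.5, -29.5]
100   29.7 [  26.5,  32.6]  -35.0 [ -36.2, -34.1]
104   30.5 [  29.1,  32.7]  -34.8 [ -35.9, -32.0]
108   29.1 [  28.9,  32.6]  -33.7 [ -37.0, -31.0]
112   28.6 [  27.2,  31.5]  -32.0 [ -35.1, -28.4]
116   28.6 [  26.7,  30.2]  -33.4 [ -35.1, -30.0]
120    -    -
vee u0,w0,h,slope [110.17  -2.2   32.97  -0.25] 151
scene max u 117.5
80    -  -31.1 [ -33.6, -27.6]
84   28.6 [  26.5,  31.3]  -32.0 [ -34.4, -31.7]
88   30.2 [  26.3,  30.6]  -32.6 [ -34.6, -30.7]
92   27.3 [  23.7,  30.5]  -32.7 [ -36.6, -28.9]
96   29.3 [  25.7,  33.2]  -33.6 [ -39.2, -28.2]
100   27.0 [  26.4,  29.5]  -31.9 [ -37.4, -21.3]
104   28.7 [  26.2,  31.7]  -35.5 [ -39.4, -33.1]
108   28.5 [  24.0,  34.3]    -
112   28.6 [  26.8,  31.4]  -32.5 [ -35.1, -32.0]
116    -    -
120    -    -
vee u0,w0,h,slope [87.67 -2.16 30.6   0.38] 88
```

{"op": "servo_tool", "data": {
  "motion": [
    [[0.001, 0, -0.02, 0, 0, 0, 0.49], [0.001, 0, -0.06, 0, 0, 0, 0.49], [0.001, 0, -0.09, 0, 0, 0, 0.49], [0.001, 0, -0.11, 0, 0, 0, 0.49], [0.001, 0, -0.125, 0, 0, 0, 0.49], [0.001, 0, -0.131, 0, 0, 0, 0.49], [0.001, 0, -0.131, 0, 0, 0, 0.49], [0.001, 0, -0.131, 0, 0, 0, 0.49]]
  ]
}}

```text
clock: 13.0
eef_pos: [589.4, 123.2, 57.0]
eef_rot: [3.141, -0.0, 1.506]
wrist_force: [0.1, -0.1, -1.8]
finger_gap: 48.2
finger_force: 9.3
```

```bash
python3 - <<'E'
from h import *
s=manip.read_state();print(np.round(s['eef_pos'],1),np.round(s['eef_rot'],3))
a=grab('side');b=grab('scene')
for c in(a,b): print(disc(c,580,19,17,70,80))
E
```

```text
[589.4 123.2  57. ] [ 3.141 -0.     1.506]
(array([577.2,  19.6]), 124, np.float64(77.4))
(array([577.2,  20.1]), 44, np.float64(75.5))
```

```bash
python3 - <<'E'
from h import *
for n in('side','scene'):
    c=load(n)
    p=pts(c,(558,-3),(602,42),74,80); print(n,len(p),disc(c,580,19,17,74,80),np.round(np.percentile(p,[2,98],axis=0),1).tolist())
    m=c['frame'].reshape(-1,3).astype(int);Q=cloud(c).reshape(-1,3)
    k=(m[:,0]-m[:,2]>35)&(abs(Q[:,0]-580)<25)&(abs(Q[:,1]-19)<25)&(Q[:,2]>50)&(Q[:,2]<80);q=Q[k]
    print('brass',k.sum(),np.round(np.percentile(q,[3,97],axis=0),1).tolist())
E
```

```text
side 71 (array([579.3,  19.7]), 71, np.float64(77.7)) [[564.3, 3.6, 74.0], [594.5, 34.5, 77.9]]
brass 210 [[562.8, 2.7, 50.9], [590.4, 30.8, 77.1]]
scene 14 (array([576.8,  20.7]), 14, np.float64(76.7)) [[561.5, 5.1, 74.0], [592.3, 33.9, 77.2]]
brass 54 [[562.8, 4.1, 63.6], [593.4, 35.8, 75.8]]
```

{"op": "servo_tool", "data": {
  "motion": [
    [[-0.002, 0, 0, 0, 0, 0, 0.49], [-0.002, 0, 0, 0, 0, 0, 0.53], [-0.002, 0, 0, 0, 0, 0, 0.56], [-0.002, 0, 0, 0, 0, 0, 0.59], [-0.002, 0, 0, 0, 0, 0, 0.62], [-0.002, 0, 0, 0, 0, 0, 0.65], [-0.002, 0, 0, 0, 0, 0, 0.68], [-0.002, 0, 0, 0, 0, 0, 0.68], [-0.002, 0, 0, 0, 0, 0, 0.68], [-0.002, 0, 0, 0, 0, 0, 0.68]]
  ],
  "newtons": 40
}}

```text
clock: 14.1
eef_pos: [588.0, 123.1, 56.4]
eef_rot: [-3.142, 0.0, 1.506]
wrist_force: [-0.5, 0.2, -2.7]
finger_gap: 35.7
finger_force: 40.0
```

{"op": "servo_tool", "data": {
  "motion": [
    [[0, 0, 0.01, 0, 0, 0, 0.68], [0, 0, 0.03, 0, 0, 0, 0.68], [0, 0, 0.06, 0, 0, 0, 0.68], [0, 0, 0.1, 0, 0, 0, 0.68], [0, 0, 0.14, 0, 0, 0, 0.68], [0, 0, 0.18, 0, 0, 0, 0.68], [0, 0, 0.21, 0, 0, 0, 0.68], [0, 0, 0.22, 0, 0, 0, 0.68], [0, 0, 0.22, 0, 0, 0, 0.68], [0, 0, 0.22, 0, 0, 0, 0.68]]
  ]
}}

```text
clock: 15.1
eef_pos: [587.8, 123.1, 166.0]
eef_rot: [-3.141, 0.0, 1.506]
wrist_force: [-0.6, 0.1, -2.7]
finger_gap: 35.6
finger_force: 40.0
```

{"op": "servo_tool", "data": {
  "motion": [
    [[0, 0, 0, 0, 0, 0, 0.68], [0, 0, 0, 0, 0, 0, 0.68], [0, 0, 0, 0, 0, 0, 0.68], [0, 0, 0, 0, 0, 0, 0.68]]
  ]
}}

```text
clock: 15.5
eef_pos: [588.0, 123.1, 166.2]
eef_rot: [-3.141, 0.0, 1.506]
wrist_force: [0.2, 0.0, -1.9]
finger_gap: 35.1
finger_force: 40.0
```

```bash
python3 - <<'E'
from h import *
a=grab('side');b=grab('scene')
A=cv2.resize(a['frame'][130:270,230:390],(460,402));B=cv2.resize(b['frame'][130:270,240:400],(340,298))
im=np.zeros((402,800,3),np.uint8);im[:,:460]=A;im[:298,460:]=B
cv2.imwrite('pics/end.png',im[...,::-1])
for c in(a,b):
    m=c['frame'].reshape(-1,3).astype(int);Q=cloud(c).reshape(-1,3)
    k=(m[:,0]-m[:,2]>30)&(abs(Q[:,0]-580)<25)&(abs(Q[:,1]-19)<25)&(Q[:,2]>80);q=Q[k]
    print('brass',k.sum(),np.round(np.percentile(q,[3,97],axis=0),1).tolist() if k.sum() else '')
    print('small',disc(c,471,181.5,14,20,36),'spare',disc(c,541.5,183.2,14,20,36))
E
```

```text
brass 218 [[564.7, 2.3, 157.5], [593.0, 31.6, 185.8]]
small (array([471.6, 182.3]), 78, np.float64(35.6)) spare (array([541.6, 183.6]), 73, np.float64(35.6))
brass 50 [[564.8, 7.5, 156.2], [593.5, 37.1, 184.5]]
small (array([471.7, 181.2]), 59, np.float64(35.6)) spare (array([541.9, 182.7]), 64, np.float64(35.3))
```

View pics/end.png

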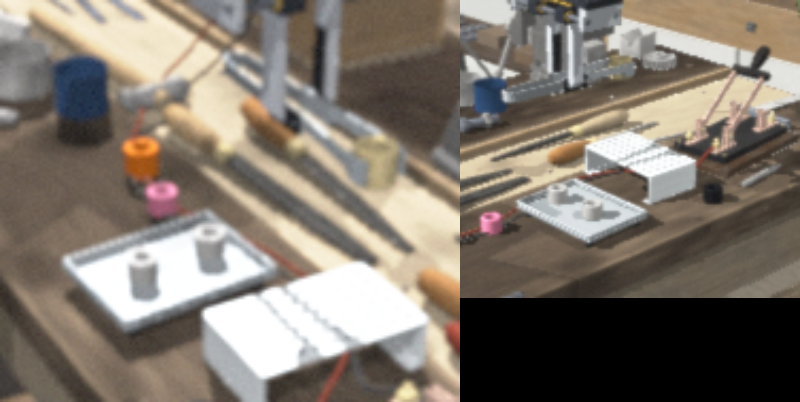

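The small bush stands upright in the tray at (143,272) beside the spare at (210,248). The brass bush is held in the jaws at (377,160), with its underside about 155 mm above the bench. Handing in.

```bash
python3 -c "
from cell import manip; print(manip.sign_off())"
```

```text
the job is handed in; nothing more can be done
None
```

The small bush stands upright in the tray beside the spare, and the large bush is held up in the tongs about 155 mm above the bench; I handed the job in at about 15.6 s on the robot's clock (limit 53 s).

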